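# Refit the washed plunger in a glaze syringe

### The job

Pull the drawer of the small wooden bench chest wide open. Then take the plunger with the slim grip from the drying stand and push it down into the empty syringe barrel in the drawer, driving the rubber seal ahead of it, until its collar rests on the barrel's rim, and let go. Leave the drawer open, and leave the fat-gripped plunger, the cup, the tub and the test tile as they stand.

Things in the scene. Friction and masses are not known exactly. Their poses are not given: they have to be found in the camera images.
- chest_drawer0 (a joint): the drawer's slide: 0 closed, grows as it is pulled out along the chest's own -x (towards the robot), stop at 0.18 m. Chest 260 (x) x 220 (y) x 150 mm high, fixed; drawer front panel 15 mm thick, its top edge 137 mm above the table. The two rear barrels in it, 64 mm behind the empty one and 45 mm to either side, already hold plungers (44 mm above their rims) and are fixed
- chest_drawer0_handle (a point): middle of the drawer's horizontal steel bar handle, about 110 mm long, 35 mm in front of the drawer's face and 38 mm below the chest's top. Its x axis points from the handle into the chest (the drawer opens along -x), y runs along the bar
- barrel_mouth (a point): centre of the rim of the empty white syringe barrel fixed upright in the drawer, the front one of three: 70 mm behind the front panel's inside, midway between the side walls (178 mm apart). z up, x as the handle's. Rim 30 mm outside diameter, 68 mm above the drawer floor; the mouth is a funnel 22 mm wide narrowing over 8 mm to a 13 mm bore, 64 mm deep in all
- seal (a joint): how far the black rubber seal inside the empty barrel has been pushed down: at 0 its top lies 20 mm below the rim; 0.035 when the plunger is fully home. It is stiff (about 3 N) and stays where it is left
- plunger: the slim-gripped plunger, 40 g, hanging upright by its collar in one of the stand's two holes. Origin on its axis at the underside of the collar, z up. Collar 26 mm diameter, 6 mm thick; above it a grey grip of 14 mm diameter, 38 mm high (top 44 mm above the origin); below it an aluminium rod of 9 mm diameter and 55 mm length with a tapered end
- plunger_tip (a point): lower end of the slim plunger's rod, 55 mm below the collar's underside
- fat_plunger: a thicker plunger for another syringe, in the stand's other hole: collar 32 mm, grip 26 mm diameter and 38 mm high, rod 15 mm. Too thick for the barrel. Origin at the underside of its collar, z up. Not to be moved
- stand: fixed wooden drying stand, 56 (x) x 170 (y) mm, top surface 75 mm above its origin (centre of its underside). Two 19 mm holes at y = -50 mm and +50 mm; the top plate is 10 mm thick and open below. The foot board is 80 mm wide in x
- cup: white ceramic cup, 70 mm diameter, 70 mm high, bystander; origin at the centre of its underside
- tub: white lidded glaze tub, 90 mm diameter, 95 mm high, bystander; origin at the centre of its underside
- tile: L-shaped ceramic test tile, 40 x 40 mm foot, 70 mm high, bystander; origin at the centre of its underside
Not all that is in view belongs to the job. Leave any yellow look-alike of the plunger alone.

How it is judged:
On the way, in this order (a step that is already met when the one before it is completed fails the run):
1. the drawer is pulled out by more than 100 mm (value of joint chest_drawer0 above 0.1 m), for 0.2 s.
2. the slim plunger's rod has entered the empty barrel (z of plunger_tip in the frame of barrel_mouth below -0.012 m and horizontal distance between plunger_tip and barrel_mouth below 0.006 m), for 0.1 s.
At the end, for the whole second after the job is handed in: The slim plunger stands upright (within 0.1 rad) in the empty barrel, released and at rest, its collar on the rim (no more than 2 mm above it), its axis and tip within 5 mm of the barrel's axis, the seal pushed down at least 32 mm, and the drawer still open by more than 100 mm (z of plunger in the frame of barrel_mouth below 0.002 m and horizontal distance between each of plunger, plunger_tip and barrel_mouth below 0.005 m and angle between plunger's own z axis and vertical below 0.1 rad and value of joint seal above 0.032 m and linear speed of plunger below 0.02 m/s and value of joint chest_drawer0 above 0.1 m); the robot touches nothing.
It fails at once if the fat plunger is moved more than 30 mm or tipped (distance of fat_plunger from where it was at the start of the episode above 0.03 m or angle between fat_plunger's own z axis and vertical above 0.6 rad).
It fails at once if the cup, the tub or the tile is moved more than 30 mm or tipped (distance of any of cup, tub, tile from where it was at the start of the episode above 0.03 m or angle between any of cup, tub, tile's own z axis and vertical above 0.5 rad).
It also fails if it takes over 64 s, if anything falls off the work surface, if the arm or the gripper's body presses on something with over 40 N, if the wrist force passes 120 N, or if a joint passes its speed limit or range.

### The arm

A 7-joint arm with a two-finger parallel gripper is mounted at the origin on the work surface. World frame = base frame: x ahead of the robot, y to its left, z up, the work surface at z = 0. Lengths are in m, angles in rad, forces in N, time in s.
With the tool pointing down it reaches from about 0.425 to 0.875 m from the base axis. Payload 4.7 kg.
Tool frame: the origin (TCP) lies on the centre line of the jaws, within the pads' length; the fingertips stand 14 mm ahead of it and the grasp point (between the pads) lies 5 mm behind it; z points along the fingers, y is the line along which they close (so a half turn about z gives the same grasp; the last joint's range is limited). The gripper opens to 87 mm and grips with 3 to 60 N. Pads are 19 mm wide; open, the fingers measure 117 mm over their backs; the gripper's body (75 mm by 190 mm) begins 51 mm behind the grasp point.
Start: joints at [1.253, 0.321, -0.07, 1.45, 0.023, 1.371, -0.057], TCP at [0.212, -0.615, 0.203] pointing down, gripper open.
Joint ranges: [-2.86, 2.86], [-0.3, 2.09], [-1.38, 1.24], [0.06, 2.45], [-1.56, 4.7], [0.09, 2.05], [-2.69, 2.69]. Speed limits (rad/s): [2.57, 2.57, 3.14, 3.14, 3.14, 3.14, 3.14].

### API

Orientations are given as a rotation vector (axis times angle).
In Python, from bench import ctrl gives the robot as it stands.
- The arm moves only by the tool send_rows, never from a script. Its argument "steps" is a list of rows, each an object of numbers: "tx", "ty", "tz": the shift along the tool's x, y, z in units of 60 mm (1.0 is 60 mm); "turn": the turn about the tool's z in units of 8 degrees (1.0 is 8 degrees); "grip": the opening, from 0 (shut) to 1 (fully open). A call has 1 to 12 rows; each row shifts and turns the commanded pose from where the row before left it, along the tool's axes as they then stand; what a row does not reach is not made up. A row lasts 1/8 s, in which the tool goes at most 62.5 mm and 10.7 degrees, less where a joint would pass 70% of its speed; a pose out of reach is approached as far as the arm can. A call is refused whole if a number of a shift passes 1 or a number of a turn 1, either way. A call with a gripper value outside its range is refused whole. The fingers move at their own pace and stop on an object; "newtons" is the grip in N (left out, the last holds). Time passes only in rows, so rows that do not move let the fingers close. It gives the time, the measured TCP pose, the force, the opening and the grip force at its end, in the units of the state.
- ctrl.get_state(): the state, without advancing time (a new reading comes with each control period).
- ctrl.get_image(name): name is "side" or "top" or "wrist"; returns a dict with "pixels" (400x640x3 uint8, red, green, blue), "K" (3x3 intrinsics, pixels), "cam_to_world" (4x4, takes a point from camera to world coordinates); the wrist camera has in their place "T_tool_cam" (4x4, takes a point from camera to tool coordinates, whose origin is the TCP and whose axes are the flange's). Camera axes: x right, y down, z forward; pixel columns grow to the right and rows downward; lengths in m; the calibration is good to about 2 mm. A picture is of the moment at which its call begins: read the wrist's pose just before it. There is no depth.
- ctrl.close_job(): hands the job in; it is judged then, once.
The state is a dict: "time": time; "joint_positions": joint angles; "qd": joint speeds; "joint_torque": joint torques, N m; "position": TCP position; "tool_rot": TCP orientation; "ft_force": force on the tool from outside, world axes, zero at the start; "torque": the same for the moment, N m; "grip_width": opening from 0.0 (shut) to 1.0 (fully open); "grip_force": force on a finger pad.
Only numpy, scipy, OpenCV 4.12 (cv2) and the standard library are available. Lean on these libraries where they do the work, as an engineer would, in place of code of your own. Each camera call takes 0.05 s, during which the arm holds its last target. There are 200 camera calls.

## Working session

There is one attempt and no reset: what is moved stays moved. The work goes in short steps, Python scripts to look and compute and a tool call to move; the robot and the scene stay as the last step left them, time stands still between calls to the robot, and variables do not carry over. Pictures are saved under pics/ and viewed, at most 10 in all, crops included, and the job is handed in when it is done.

Besides the shell and the picture viewer there is one more tool, called after "Call:" by a JSON object that holds its "api" and its "payload", one argument or row to a line. send_rows: Moves the arm, as the interface text tells. Its arguments: {"type":"object","properties":{"steps":{"type":"array"},"newtons":{"type":"number"}},"required":["steps"]}

```bash
ls; mkdir -p pics
python3 - <<'E'
from bench import ctrl
import cv2,numpy as np
np.set_printoptions(precision=4,suppress=True)
print(ctrl.get_state())
ims=[]
for n in("side","top"):
    d=ctrl.get_image(n);cv2.imwrite(f"pics/{n}0.png",d["pixels"][...,::-1]);np.savez(f"{n}.npz",K=d["K"],T=d["cam_to_world"]);print(n,d["K"],d["cam_to_world"])
d=ctrl.get_image("wrist");print(d["K"],d["T_tool_cam"]);cv2.imwrite("pics/wrist0.png",d["pixels"][...,::-1]);np.savez("wrist.npz",K=d["K"],T=d["T_tool_cam"])
E
```

```text
pics
{'time': 0.0, 'joint_positions': array([ 1.2531,  0.3218, -0.0701,  1.4517,  0.0226,  1.3708, -0.0569]), 'qd': array([-0.0012, -0.0009,  0.0008,  0.0008,  0.0012, -0.0013,  0.0006]), 'joint_torque': array([ -0.0005, -49.1291,  -0.4041, -31.2538,  -0.064 ,   0.0436,
         0.0001]), 'position': array([ 0.2115, -0.614 ,  0.2019]), 'tool_rot': array([-3.0966, -0.5186,  0.0007]), 'ft_force': array([0.279 , 0.5384, 1.2862]), 'torque': array([ 0.011 , -0.0141, -0.0455]), 'grip_force': 0.0, 'grip_width': 0.9976244867950473}
side [[407.4526   0.     321.8997]
 [  0.     407.4526 208.6613]
 [  0.       0.       1.    ]] [[ 0.8877 -0.297   0.3518  0.3336]
 [-0.4603 -0.588   0.6651 -0.6056]
 [ 0.0093 -0.7524 -0.6587  0.6447]
 [ 0.      0.      0.      1.    ]]
top [[512.0755   0.     324.7551]
 [  0.     512.0755 194.7158]
 [  0.       0.       1.    ]] [[ 0.0126 -0.9915  0.1293  0.4712]
 [-0.9997 -0.0151 -0.0176 -0.0426]
 [ 0.0194 -0.129  -0.9915  1.1444]
 [ 0.      0.      0.      1.    ]]
[[304.6411   0.     317.744 ]
 [  0.     304.6411 200.1801]
 [  0.       0.       1.    ]] [[-0.0002 -0.9629 -0.27    0.0723]
 [ 1.     -0.0001 -0.0005 -0.0006]
 [ 0.0005 -0.27    0.9629 -0.1834]
 [ 0.      0.      0.      1.    ]]
```

View pics/side0.png

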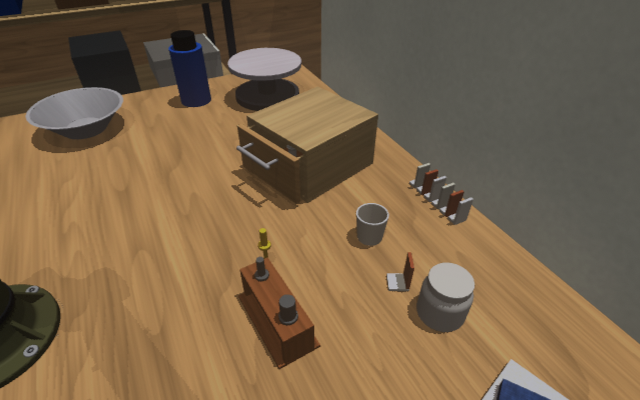

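View pics/top0.png

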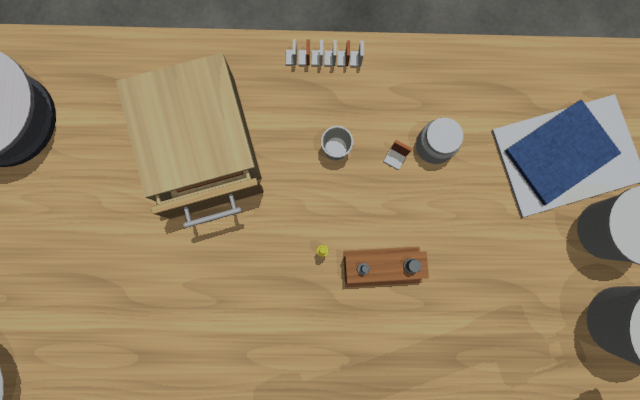

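The candidates for the slim plunger are:
- a grey slim one at side (260,268) / top (362,269)
- a fat one at side (288,308) / top (413,266)
- a yellow look-alike at side (263,238) / top (322,251)

I choose the grey slim one. The chest handle runs side (240,150)–(272,164) and top (187,222)–(240,211). I'll check both in one close crop.

Run:
```python
import cv2,numpy as np
s=cv2.imread("pics/side0.png");t=cv2.imread("pics/top0.png")
def c(i,x,y,w,h,f):return cv2.resize(i[y:y+h,x:x+w],None,fx=f,fy=f,interpolation=cv2.INTER_CUBIC)
a=np.hstack([c(s,230,220,100,75,4),c(t,310,230,100,75,4)])
b=np.hstack([c(s,225,125,100,75,4),c(t,140,165,120,75,400/120*1.0)[:250] if 0 else c(t,160,175,100,75,4)])
cv2.imwrite("pics/crop0.png",np.vstack([a,b]))
```

```text
(no output)
```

View pics/crop0.png

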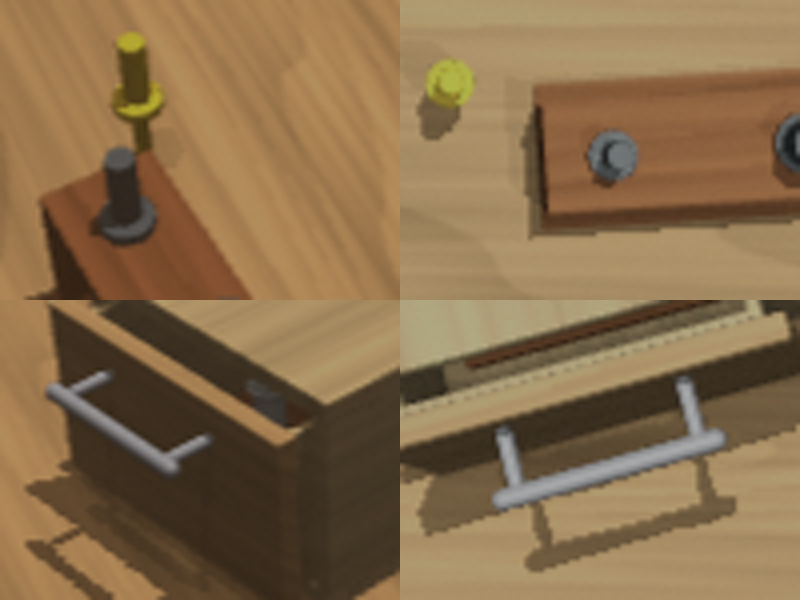

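The chosen plunger has a slim grey grip with a wider collar, hanging in the stand hole. Its grip top is at side (260,258.8) / top (365.5,269). The yellow one stands apart and the fat one is in the other hole. The handle ends are at side (238,147.8), (268.5,166.8) and top (184.8,225), (239.8,209.5). The drawer is slightly ajar.

```bash
cat > h.py <<'E'
import numpy as np,cv2
from scipy.spatial.transform import Rotation as R
np.set_printoptions(precision=4,suppress=True)
def P(n,tool=None):
    d=np.load(f"{n}.npz");T=d["T"] if tool is None else tool@d["T"]
    return d["K"]@np.linalg.inv(T)[:3]
def tri(ps,Ms):
    A=np.vstack([np.outer(p,M[2])[:]-M[:2] for p,M in zip(ps,Ms)]);w=np.linalg.lstsq(A[:,:3],-A[:,3],rcond=None)[0]
    r=[ (M@[*w,1])[:2]/(M@[*w,1])[2]-p for p,M in zip(ps,Ms)]
    return w,np.abs(r).max()
def st(s):
    T=np.eye(4);T[:3,:3]=R.from_rotvec(s["tool_rot"]).as_matrix();T[:3,3]=s["position"];return T
E
python3 - <<'E'
from h import *
M=[P("side"),P("top")]
for n,a,b in[("grip top",(260,258.75),(365.5,269)),("collar",(261.5,273.5),(363.25,269)),("yellow top",(262.75,230.75),(323,250.5)),("hL",(238,147.75),(184.75,225)),("hR",(268.5,166.75),(239.75,209.5)),("fat top",(288,302),(414,265)),
 ("cup",(372,213),(337,135)),("standcorner nearL",(241,268),(344,285))]:
    print(n,*tri([a,b],M))
from bench import ctrl
print(st(ctrl.get_state()))
E
```

```text
grip top [ 0.4582 -0.1437  0.1205] 0.6755477157525434
collar [ 0.4576 -0.143   0.0811] 0.6195212630944411
yellow top [ 0.4939 -0.0593  0.098 ] 0.5415041056635346
hL [0.5407 0.2193 0.1114] 0.24281490157926555
hR [0.5739 0.1096 0.1148] 0.756827330302599
fat top [ 0.467  -0.2417  0.1128] 0.5445123443394095
cup [ 0.7377 -0.0847  0.0676] 3.160087937713797
standcorner nearL [ 0.4269 -0.1047  0.0715] 2.998219604641264
[[ 0.9455  0.3257 -0.0005  0.2115]
 [ 0.3257 -0.9455  0.0013 -0.6142]
 [-0.0001 -0.0014 -1.      0.2021]
 [ 0.      0.      0.      1.    ]]
```

Call:
{"api": "send_rows", "payload": {
  "steps": [
    {"tx": 0.6, "ty": -0.65, "grip": 0.5},
    {"tx": 0.6, "ty": -0.65, "grip": 0.3},
    {"tx": 0.6, "ty": -0.65},
    {"tx": 0.6, "ty": -0.65},
    {"tx": 0.6, "ty": -0.65},
    {"tx": 0.6, "ty": -0.65},
    {"tx": 0.6, "ty": -0.65},
    {"tx": 0.6, "ty": -0.65}
  ]
}}

```text
validation failed for argument at $.st...
```

Call:
{"api": "send_rows", "payload": {
  "steps": [
    {"tx": 0.6, "ty": -0.65},
    {"tx": 0.6, "ty": -0.65},
    {"tx": 0.6, "ty": -0.65},
    {"tx": 0.6, "ty": -0.65},
    {"tx": 0.6, "ty": -0.65},
    {"tx": 0.6, "ty": -0.65},
    {"tx": 0.6, "ty": -0.65}
  ]
}}

```text
validation failed for argument at $.st...
```

Call:
{"api": "send_rows", "payload": {
  "steps": [
    {"turn": -1},
    {"turn": -1},
    {"turn": -1},
    {"turn": -1},
    {"turn": -1},
    {"turn": -1},
    {"turn": -1},
    {"turn": -1},
    {"turn": -1},
    {"turn": -1},
    {"turn": -1},
    {}
  ]
}}

```text
validation failed for argument at $.st...
```

Run:
```python
from h import *
from bench import ctrl
s=ctrl.get_state();T=st(s);np.save("Tw1.npy",T);d=ctrl.get_image("wrist")
cv2.imwrite("pics/w1.png",d["pixels"][...,::-1])
print(s["time"],s["joint_positions"],s["grip_width"]);print(T)
M=P("wrist",T)
for p in [(.5407,.2193,.1114),(.5739,.1096,.1148)]:
    q=M@[*p,1];print(q[:2]/q[2])
```

```text
0.15 [ 1.2531  0.3216 -0.0701  1.4514  0.0226  1.3708 -0.0569] 1.0043621423653095
[[ 0.9455  0.3257 -0.0005  0.2115]
 [ 0.3257 -0.9455  0.0013 -0.6142]
 [-0.0001 -0.0014 -1.      0.2021]
 [ 0.      0.      0.      1.    ]]
[-1309.4565 -1153.0728]
[-1060.4694 -1165.6017]
```

View pics/w1.png

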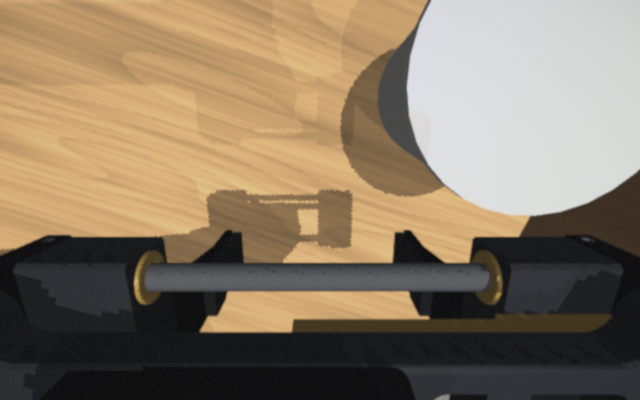

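The wrist view shows a white cylinder close to the gripper at upper right (420,60), so I go clear of it along tool -y first. The moves were refused, probably because each row needs every key.

Call:
{"api": "send_rows", "payload": {
  "steps": [
    {"tx": 0, "ty": -0.5, "tz": -0.25, "turn": 0, "grip": 0.3},
    {"tx": 0, "ty": -0.5, "tz": -0.25, "turn": 0, "grip": 0.3},
    {"tx": 0, "ty": -0.5, "tz": -0.25, "turn": 0, "grip": 0.3},
    {"tx": 0, "ty": -0.5, "tz": -0.25, "turn": 0, "grip": 0.3},
    {"tx": 0.6, "ty": 0, "tz": 0, "turn": 0, "grip": 0.3},
    {"tx": 0.6, "ty": 0, "tz": 0, "turn": 0, "grip": 0.3},
    {"tx": 0.6, "ty": 0, "tz": 0, "turn": 0, "grip": 0.3},
    {"tx": 0.6, "ty": 0, "tz": 0, "turn": 0, "grip": 0.3},
    {"tx": 0.6, "ty": 0, "tz": 0, "turn": 0, "grip": 0.3}
  ],
  "newtons": 40
}}

```text
time: 1.32
position: [0.3437, -0.4419, 0.2629]
tool_rot: [3.098, 0.519, -0.0]
ft_force: [0.4, 0.4, -0.1]
grip_width: 0.303
grip_force: 0.0
```

Call:
{"api": "send_rows", "payload": {
  "steps": [
    {"tx": 0.55, "ty": -0.7, "tz": 0, "turn": 0, "grip": 0.3},
    {"tx": 0.55, "ty": -0.7, "tz": 0, "turn": 0, "grip": 0.3},
    {"tx": 0.55, "ty": -0.7, "tz": 0, "turn": 0, "grip": 0.3},
    {"tx": 0.55, "ty": -0.7, "tz": 0, "turn": 0, "grip": 0.3},
    {"tx": 0.55, "ty": -0.7, "tz": 0, "turn": 0, "grip": 0.3},
    {"tx": 0.55, "ty": -0.7, "tz": 0, "turn": 0, "grip": 0.3},
    {"tx": 0.55, "ty": -0.7, "tz": 0, "turn": 0, "grip": 0.3},
    {"tx": 0.55, "ty": -0.7, "tz": 0, "turn": 0, "grip": 0.3},
    {"tx": 0.55, "ty": -0.7, "tz": 0, "turn": 0, "grip": 0.3},
    {"tx": 0.55, "ty": -0.7, "tz": 0, "turn": 0, "grip": 0.3},
    {"tx": 0.55, "ty": -0.7, "tz": 0, "turn": 0, "grip": 0.3},
    {"tx": 0.55, "ty": -0.7, "tz": 0, "turn": 0, "grip": 0.3}
  ]
}}

```text
time: 2.82
position: [0.5535, 0.1642, 0.263]
tool_rot: [3.098, 0.517, 0.001]
ft_force: [0.5, -0.3, 0.6]
grip_width: 0.296
grip_force: 0.0
```

Call:
{"api": "send_rows", "payload": {
  "steps": [
    {"tx": 0, "ty": 0, "tz": 0, "turn": -1, "grip": 0.3},
    {"tx": 0, "ty": 0, "tz": 0, "turn": -1, "grip": 0.3},
    {"tx": 0, "ty": 0, "tz": 0, "turn": -1, "grip": 0.3},
    {"tx": 0, "ty": 0, "tz": 0, "turn": -1, "grip": 0.3},
    {"tx": 0, "ty": 0, "tz": 0, "turn": -1, "grip": 0.3},
    {"tx": 0, "ty": 0, "tz": 0, "turn": -1, "grip": 0.3},
    {"tx": 0, "ty": 0, "tz": 0, "turn": -1, "grip": 0.3},
    {"tx": 0, "ty": 0, "tz": 0, "turn": -1, "grip": 0.3},
    {"tx": 0, "ty": 0, "tz": 0, "turn": -1, "grip": 0.3},
    {"tx": 0, "ty": 0, "tz": 0, "turn": -1, "grip": 0.3},
    {"tx": 0, "ty": 0, "tz": 0, "turn": -1, "grip": 0.3},
    {"tx": 0, "ty": 0, "tz": 0, "turn": 0, "grip": 0.3}
  ]
}}

```text
time: 4.32
position: [0.5529, 0.1629, 0.2627]
tool_rot: [-1.87, -2.524, 0.0]
ft_force: [0.1, -0.4, -0.7]
grip_width: 0.305
grip_force: 0.0
```

```bash
cat > plan.py <<'E'
import sys
from h import *
from bench import ctrl
s=ctrl.get_state();T=st(s);print(s["time"],s["position"],"q",s["joint_positions"],"F",s["ft_force"],"w",s["grip_width"],s["grip_force"])
print("yaw of tool y",np.degrees(np.arctan2(T[1,1],T[0,1])),"tilt",T[:3,2])
for a in sys.argv[1:]:
    p=np.array(eval(a));print(a,"units",T[:3,:3].T@(p-T[:3,3])/.06)
E
python3 plan.py "(.557,.164,.1125)"
python3 - <<'E'
from h import *
from bench import ctrl
T=st(ctrl.get_state());np.save("Tw1.npy",T);d=ctrl.get_image("wrist")
cv2.imwrite("pics/w2.png",d["pixels"][...,::-1])
M=P("wrist",T)
for p in [(.5407,.2193,.1114),(.5739,.1096,.1148)]:
    q=M@[*p,1];print(q[:2]/q[2])
E
```

```text
4.325 [0.5529 0.1629 0.2627] q [ 0.5672  0.2968 -1.0938  1.5184  0.2636  1.4871 -0.2354] F [ 0.0725 -0.3731 -0.7257] w 0.3048066385106636 0.0
yaw of tool y 16.920288757007192 tilt [-0.0005 -0.     -1.    ]
(.557,.164,.1125) units [-0.0024  0.0714  2.5033]
[322.8988 129.1316]
[322.375  230.4778]
```

View pics/w2.png

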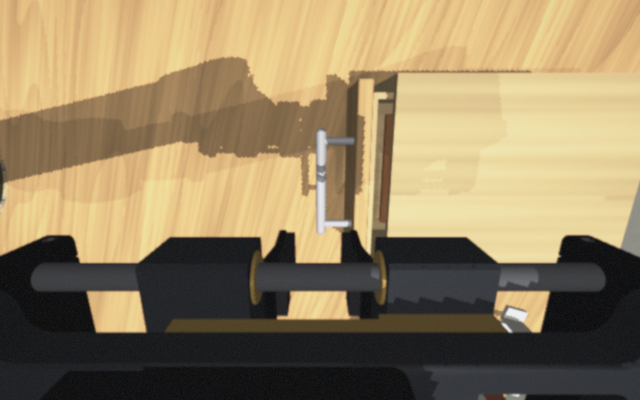

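The bar appears at wrist (321,131)–(321,230), within 1.6 px of the prediction and centred between the fingers. I go down, grip it and pull.

Call:
{"api": "send_rows", "payload": {
  "steps": [
    {"tx": 0, "ty": 0.05, "tz": 0.5, "turn": 0, "grip": 0.3},
    {"tx": 0, "ty": 0, "tz": 0.5, "turn": 0, "grip": 0.3},
    {"tx": 0, "ty": 0, "tz": 0.5, "turn": 0, "grip": 0.3},
    {"tx": 0, "ty": 0, "tz": 0.5, "turn": 0, "grip": 0.3},
    {"tx": 0, "ty": 0, "tz": 0.5, "turn": 0, "grip": 0.3},
    {"tx": 0, "ty": 0, "tz": 0, "turn": 0, "grip": 0.3},
    {"tx": 0, "ty": 0, "tz": 0, "turn": 0, "grip": 0},
    {"tx": 0, "ty": 0, "tz": 0, "turn": 0, "grip": 0},
    {"tx": 0, "ty": 0, "tz": 0, "turn": 0, "grip": 0},
    {"tx": 0, "ty": 0, "tz": 0, "turn": 0, "grip": 0}
  ],
  "newtons": 40
}}

```text
time: 5.62
position: [0.5562, 0.1639, 0.1134]
tool_rot: [1.868, 2.525, 0.001]
ft_force: [0.8, -0.5, 0.0]
grip_width: 0.017
grip_force: 0.0
```

Width 0.017 at zero force means the fingers may have closed beside the bar. I'll look.

Run:
```python
from h import *
from bench import ctrl
s=ctrl.get_state();print(s["grip_width"],s["grip_force"])
a=ctrl.get_image("wrist")["pixels"][...,::-1];b=ctrl.get_image("side")["pixels"][...,::-1]
cv2.imwrite("pics/c3.png",np.vstack([cv2.resize(a[60:310,120:520],(480,300)),cv2.resize(b[100:200,190:350],(480,300),interpolation=2)]))
```

```text
0.016771428520836837 0.0
```

View pics/c3.png

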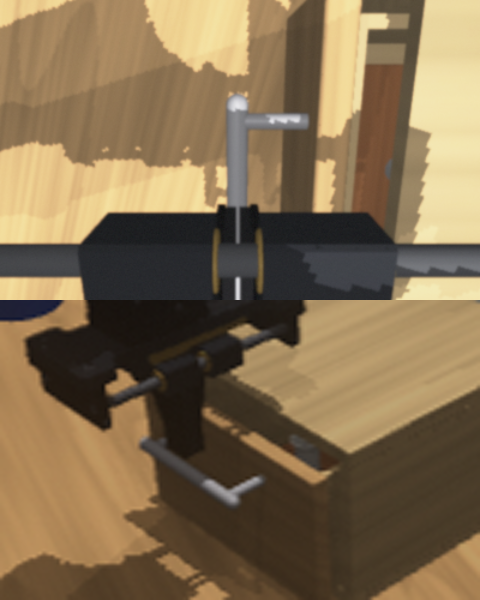

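The pads shut almost fully, with the bar seen through the gap and centred under them (crop x≈238). It seems to lie below the tips. I reopen, go 12 mm lower and close again.

Call:
{"api": "send_rows", "payload": {
  "steps": [
    {"tx": 0, "ty": 0, "tz": 0, "turn": 0, "grip": 0.3},
    {"tx": 0, "ty": 0, "tz": 0, "turn": 0, "grip": 0.3},
    {"tx": 0, "ty": 0, "tz": 0, "turn": 0, "grip": 0.3},
    {"tx": 0, "ty": 0, "tz": 0.1, "turn": 0, "grip": 0.3},
    {"tx": 0, "ty": 0, "tz": 0.1, "turn": 0, "grip": 0.3},
    {"tx": 0, "ty": 0, "tz": 0, "turn": 0, "grip": 0.3},
    {"tx": 0, "ty": 0, "tz": 0, "turn": 0, "grip": 0},
    {"tx": 0, "ty": 0, "tz": 0, "turn": 0, "grip": 0},
    {"tx": 0, "ty": 0, "tz": 0, "turn": 0, "grip": 0},
    {"tx": 0, "ty": 0, "tz": 0, "turn": 0, "grip": 0},
    {"tx": 0, "ty": 0, "tz": 0, "turn": 0, "grip": 0}
  ],
  "newtons": 40
}}

```text
time: 7.1
position: [0.5559, 0.1639, 0.101]
tool_rot: [1.868, 2.525, -0.0]
ft_force: [0.3, -0.0, -0.3]
grip_width: 0.005
grip_force: 0.0
```

Run:
```python
from h import *
from bench import ctrl
s=ctrl.get_state();print(s["position"],s["grip_width"])
M=P("side")
for z in(.15,.13,.1134,.0994,.09):
    q=M@[.5562,.1639,z,1];print(z,q[:2]/q[2])
b=ctrl.get_image("side")["pixels"];cv2.imwrite("pics/s4.png",b[...,::-1])
b=b.astype(int).sum(2)//3
o=cv2.imread("pics/side0.png").astype(int).sum(2)//3
for r in range(128,176,2):print(r,b[r,238:272],)
print()
for r in range(128,176,4):print(r,o[r,238:272])
```

```text
[0.5559 0.1639 0.101 ] 0.004883375508602909
0.15 [250.172  143.5297]
0.13 [251.1074 151.0519]
0.1134 [251.864  157.1351]
0.0994 [252.4884 162.1567]
0.09 [252.901  165.4739]
128 [24 23 23 23 26 28 31 35 36 36 31 29 27 24 23 23 23 24 24 25 31 38 31 26
 24 25 24 24 29 32 52 63 68 69]
130 [23 23 22 33 40 48 43 28 25 24 23 23 24 24 23 24 24 24 24 22 25 30 26 24
 28 38 45 46 47 48 49 50 51 58]
132 [43 59 74 74 64 55 49 37 27 24 24 24 24 23 24 23 24 24 24 22 31 42 45 44
 46 45 47 47 46 47 49 48 47 46]
134 [58 52 42 36 32 30 36 36 27 24 24 24 24 24 24 23 23 21 20 20 36 44 46 46
 46 46 46 46 46 45 45 46 46 47]
136 [ 35  42  44  36  24  20  24  24  23  24  24  22  23  23  24  24  22  21
  20  21  88 118 121  90  55  47  44  45  44  46  45  45  45  45]
138 [110  68  48  45  32  22  21  21  22  21  21  22  21  22  23  23  22  22
  21  21  94 122 121 122 120 117  89  56  47  45  45  44  44  46]
140 [139  94  47  49  45  32  21  22  22  21  21  21  22  22  23  22  22  22
  20  24  39  54  82 110 123 122 121 118 116  87  57  48  44  45]
142 [138 100  53  46  46  37  25  22  23  21  21  22  21  21  
[... 3181 characters left out ...]
44  44  43  43  44]
156 [121 119 118  88  53  47  46  45  45  49  61  83 107 125 139 144 139 103
  57  44  43  45  45  45  45  46  45  45  45  44  44  44  45  45]
160 [116 118 121 104  66  47  46  47  46  46  45  46  46  44  43  50  63  86
 108 126 139 144 139 102  56  44  44  44  44  44  44  44  44  68]
164 [126 123 120 120  89  52  46  47  47  46  46  46  47  45  43  44  44  45
  45  45  45  51  64  87 109 127 139 143 144 132 115  93  69  53]
168 [128 127 124 118  90  68  68  59  50  47  45  47  47  46  46  44  45  45
  45  44  43  44  44  46  44  44  45  52  63  70  67  55  44  42]
172 [71 72 73 72 71 71 68 67 67 60 56 54 52 49 44 44 45 45 45 46 46 46 45 44
 44 44 42 44 44 43 44 44 44 44]
```

Run:
```python
from h import *
from bench import ctrl
a=ctrl.get_image("wrist")["pixels"][...,::-1];b=cv2.imread("pics/s4.png")
cv2.imwrite("pics/c5.png",np.hstack([cv2.resize(a[130:330,250:383],(400,600),interpolation=2),cv2.resize(b[100:190,225:285],(400,600),interpolation=2)]))
```

```text
(no output)
```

View pics/c5.png

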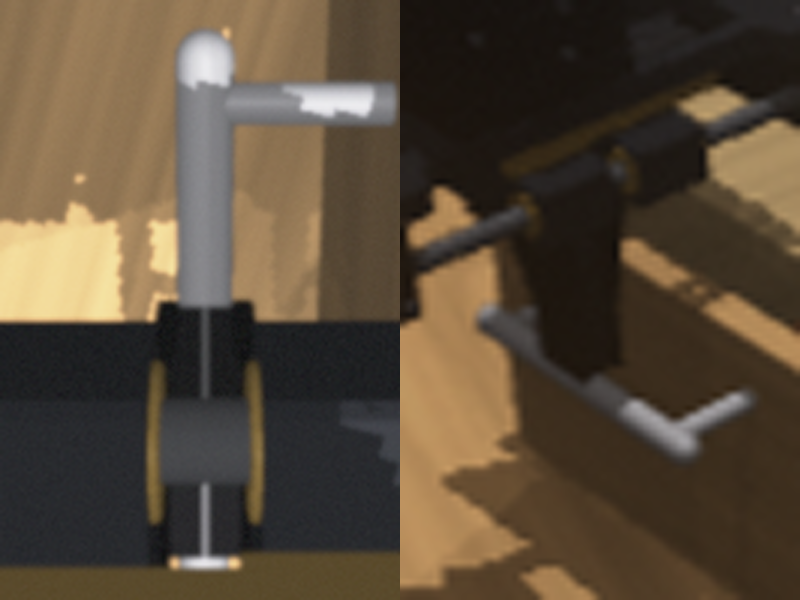

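The tips end just above the bar: side (252,156), about z 0.116 m, while TCP z is 0.101. So the fingers reach roughly 29 mm less than stated, and the body sits correspondingly higher. I reopen and go 20 mm lower.

Call:
{"api": "send_rows", "payload": {
  "steps": [
    {"tx": 0, "ty": 0, "tz": 0, "turn": 0, "grip": 0.3},
    {"tx": 0, "ty": 0, "tz": 0, "turn": 0, "grip": 0.3},
    {"tx": 0, "ty": 0, "tz": 0, "turn": 0, "grip": 0.3},
    {"tx": 0, "ty": 0, "tz": 0.1, "turn": 0, "grip": 0.3},
    {"tx": 0, "ty": 0, "tz": 0.1, "turn": 0, "grip": 0.3},
    {"tx": 0, "ty": 0, "tz": 0.1, "turn": 0, "grip": 0.3},
    {"tx": 0, "ty": 0, "tz": 0.05, "turn": 0, "grip": 0.3},
    {"tx": 0, "ty": 0, "tz": 0, "turn": 0, "grip": 0},
    {"tx": 0, "ty": 0, "tz": 0, "turn": 0, "grip": 0},
    {"tx": 0, "ty": 0, "tz": 0, "turn": 0, "grip": 0},
    {"tx": 0, "ty": 0, "tz": 0, "turn": 0, "grip": 0}
  ],
  "newtons": 40
}}

```text
time: 8.57
position: [0.556, 0.164, 0.0801]
tool_rot: [1.868, 2.525, 0.0]
ft_force: [-0.2, -0.3, 0.3]
grip_width: 0.11
grip_force: 40.0
```

Gripped (9.6 mm, 40 N). I pull the drawer.

Call:
{"api": "send_rows", "payload": {
  "steps": [
    {"tx": 0, "ty": -0.1, "tz": 0, "turn": 0, "grip": 0},
    {"tx": 0, "ty": -0.25, "tz": 0, "turn": 0, "grip": 0},
    {"tx": 0, "ty": -0.25, "tz": 0, "turn": 0, "grip": 0},
    {"tx": 0, "ty": -0.25, "tz": 0, "turn": 0, "grip": 0},
    {"tx": 0, "ty": -0.25, "tz": 0, "turn": 0, "grip": 0},
    {"tx": 0, "ty": -0.25, "tz": 0, "turn": 0, "grip": 0},
    {"tx": 0, "ty": -0.25, "tz": 0, "turn": 0, "grip": 0},
    {"tx": 0, "ty": -0.25, "tz": 0, "turn": 0, "grip": 0},
    {"tx": 0, "ty": -0.25, "tz": 0, "turn": 0, "grip": 0},
    {"tx": 0, "ty": -0.15, "tz": 0, "turn": 0, "grip": 0},
    {"tx": 0, "ty": -0.1, "tz": 0, "turn": 0, "grip": 0},
    {"tx": 0, "ty": 0, "tz": 0, "turn": 0, "grip": 0}
  ]
}}

```text
time: 10.07
position: [0.4198, 0.1225, 0.08]
tool_rot: [-1.869, -2.525, 0.003]
ft_force: [-1.7, 0.9, 6.1]
grip_width: 0.111
grip_force: 40.0
```

Call:
{"api": "send_rows", "payload": {
  "steps": [
    {"tx": 0, "ty": 0, "tz": 0, "turn": 0, "grip": 0.35},
    {"tx": 0, "ty": 0, "tz": 0, "turn": 0, "grip": 0.35},
    {"tx": 0, "ty": 0, "tz": 0, "turn": 0, "grip": 0.35},
    {"tx": 0, "ty": 0, "tz": -0.25, "turn": 0, "grip": 0.35},
    {"tx": 0, "ty": 0, "tz": -0.5, "turn": 0, "grip": 0.35},
    {"tx": 0, "ty": 0, "tz": -0.5, "turn": 0, "grip": 0.35},
    {"tx": 0, "ty": 0, "tz": -0.5, "turn": 0, "grip": 0.35},
    {"tx": 0, "ty": 0, "tz": -0.5, "turn": 0, "grip": 0.35},
    {"tx": 0, "ty": 0, "tz": -0.25, "turn": 0, "grip": 0.35},
    {"tx": 0, "ty": 0, "tz": 0, "turn": 0, "grip": 0.35}
  ]
}}

```text
time: 11.32
position: [0.4214, 0.1227, 0.2302]
tool_rot: [1.868, 2.525, 0.001]
ft_force: [0.5, 0.3, -0.4]
grip_width: 0.348
grip_force: 0.0
```

Run:
```python
from h import *
from bench import ctrl
T=st(ctrl.get_state());np.save("Tw2.npy",T);a=ctrl.get_image("wrist")["pixels"][...,::-1];cv2.imwrite("pics/w6.png",a)
s=ctrl.get_image("side")["pixels"][...,::-1];cv2.imwrite("pics/s6.png",s)
print(T)
b=[.4198+.12*.957,.1225+.12*.29,.1,1]
for n,M in(("wrist",P("wrist",T)),("side",P("side")),("top",P("top"))):
    q=M@b;print(n,q[:2]/q[2])
def c(i,x,y,w,h):return cv2.resize(i[y:y+h,x:x+w],(400,300),interpolation=2)
def at(M,w=80,h=60):
    q=M@b;q=(q[:2]/q[2]).astype(int)-[w//2,h//2];q=np.clip(q,0,[640-w,400-h]);print(q);return q
q1=at(P("wrist",T),120,90);q2=at(P("side"))
t=ctrl.get_image("top")["pixels"][...,::-1];cv2.imwrite("pics/t6.png",t);q3=at(P("top"))
# also closer view of plunger in side & slim
cv2.imwrite("pics/c6.png",np.vstack([np.hstack([c(a,*q1,120,90),c(s,*q2,80,60)]),np.hstack([c(t,*q3,80,60),c(a,0,0,640,400)])]))
```

```text
[[-0.2925  0.9563  0.0009  0.4214]
 [ 0.9563  0.2925 -0.0002  0.1227]
 [-0.0005  0.0008 -1.      0.2302]
 [ 0.      0.      0.      1.    ]]
wrist [430.5364 185.8808]
side [244.5723 165.8188]
top [216.745  228.6169]
[370 140]
[204 135]
[176 198]
```

View pics/c6.png

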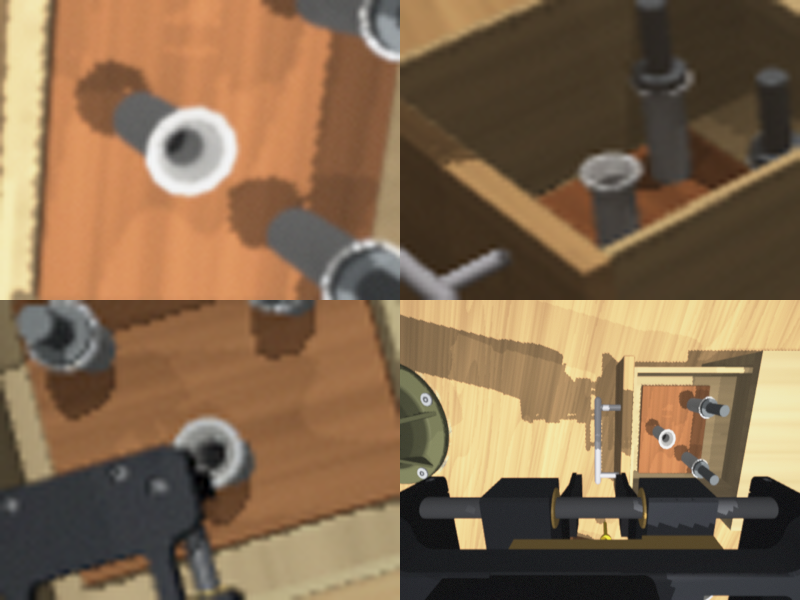

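The white rim is at wrist (427.3,185.3), side (246.2,169.6) and top (218.4,228.6).

```bash
python3 - <<'E'
from h import *
T=np.load("Tw2.npy");M=[P("wrist",T),P("side"),P("top")];p=[(427.3,185.3),(246.2,169.6),(218.4,228.6)]
for i in([0,1],[0,2],[1,2],[0,1,2]):print(i,*tri([p[j] for j in i],[M[j] for j in i]))
E
python3 plan.py "(.458,-.143,.2302)"
```

```text
[0, 1] [0.5364 0.1557 0.0895] 0.677838027682867
[0, 2] [0.5353 0.1558 0.0901] 0.028164731095046136
[1, 2] [0.5359 0.1558 0.0898] 0.37774146369008577
[0, 1, 2] [0.5358 0.1558 0.0897] 0.40157670522884814
11.475 [0.4203 0.1226 0.2287] q [ 0.8615 -0.2322 -1.0316  1.8713 -0.2024  1.3969  0.175 ] F [-0.5323  0.0888 -0.7077] w 0.35202992432632857 0.0
yaw of tool y 17.019435767786224 tilt [-0.0022  0.0002 -1.    ]
(.458,-.143,.2302) units [-4.4163 -0.6941 -0.0279]
```

The rim is at about (0.5358, 0.1558, 0.090), and all three views agree. Next I go above the slim plunger.

Call:
{"api": "send_rows", "payload": {
  "steps": [
    {"tx": 0, "ty": 0.45, "tz": 0, "turn": 0, "grip": 0.45},
    {"tx": 0, "ty": 0.45, "tz": 0, "turn": 0, "grip": 0.45},
    {"tx": -0.55, "ty": -0.1, "tz": 0, "turn": 0, "grip": 0.45},
    {"tx": -0.55, "ty": -0.1, "tz": 0, "turn": 0, "grip": 0.45},
    {"tx": -0.55, "ty": -0.1, "tz": 0, "turn": 0, "grip": 0.45},
    {"tx": -0.55, "ty": -0.1, "tz": 0, "turn": 0, "grip": 0.45},
    {"tx": -0.55, "ty": -0.1, "tz": 0, "turn": 0, "grip": 0.45},
    {"tx": -0.55, "ty": -0.1, "tz": 0, "turn": 0, "grip": 0.45},
    {"tx": -0.55, "ty": -0.1, "tz": 0, "turn": 0, "grip": 0.45},
    {"tx": -0.55, "ty": -0.1, "tz": 0, "turn": 0, "grip": 0.45},
    {"tx": 0, "ty": -0.4, "tz": 0.25, "turn": 0, "grip": 0.45},
    {"tx": 0, "ty": -0.4, "tz": 0.25, "turn": 0, "grip": 0.45}
  ]
}}

```text
time: 12.98
position: [0.4575, -0.1426, 0.1988]
tool_rot: [-1.867, -2.524, -0.002]
ft_force: [-0.6, -0.2, -0.5]
grip_width: 0.45
grip_force: 0.0
```

Call:
{"api": "send_rows", "payload": {
  "steps": [
    {"tx": 0, "ty": 0, "tz": 0, "turn": 0, "grip": 0.45}
  ]
}}

```text
time: 13.1
position: [0.456, -0.1432, 0.1984]
tool_rot: [-1.871, -2.521, 0.003]
ft_force: [-0.2, 0.1, 0.1]
grip_width: 0.447
grip_force: 0.0
```

```bash
python3 plan.py "(.458,-.1435,.07)"
python3 - <<'E'
from h import *
from bench import ctrl
T=st(ctrl.get_state());np.save("Tw3.npy",T);a=ctrl.get_image("wrist")["pixels"][...,::-1];cv2.imwrite("pics/w7.png",a)
M=P("wrist",T)
for p in((.458,-.1435,.12),(.458,-.1435,.081)):
    q=M@[*p,1];print(q[:2]/q[2])
cv2.imwrite("pics/c7.png",cv2.resize(a[140:260,240:400],(800,600),interpolation=2))
E
```

```text
13.1 [ 0.456  -0.1432  0.1984] q [ 1.2206 -0.0165 -0.9495  1.8379 -0.0129  1.3165  0.5684] F [-0.1943  0.1222  0.0978] w 0.44654014705314227 0.0
yaw of tool y 16.844892125278733 tilt [-0.0033 -0.0001 -1.    ]
(.458,-.1435,.07) units [-0.0154  0.0368  2.1407]
[320.8398 199.9634]
[320.6047 189.655 ]
```

View pics/c7.png

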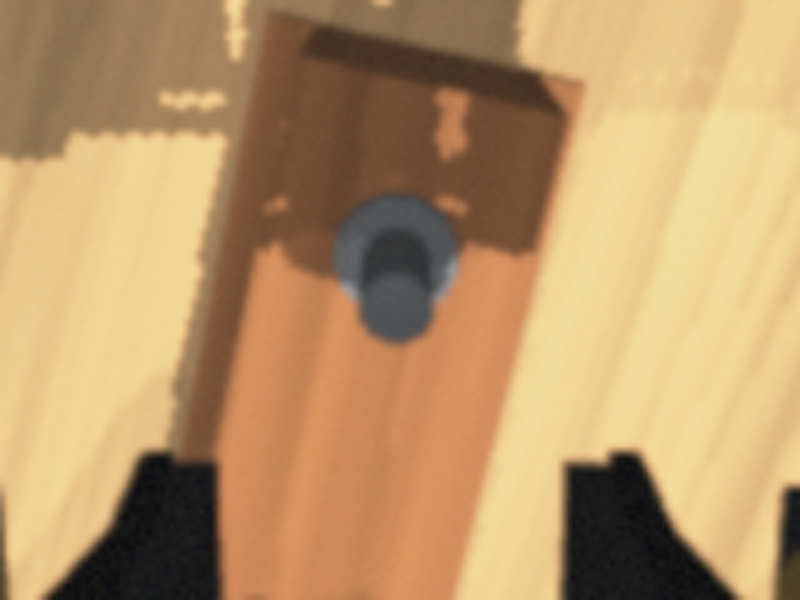

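The slim grey plunger's grip top is at wrist (319.4,201.2), under 1.5 px from the prediction, and the fingers straddle it. I go down and grasp.

Call:
{"api": "send_rows", "payload": {
  "steps": [
    {"tx": -0.03, "ty": 0.02, "tz": 0.4, "turn": 0, "grip": 0.45},
    {"tx": 0, "ty": 0, "tz": 0.4, "turn": 0, "grip": 0.45},
    {"tx": 0, "ty": 0, "tz": 0.4, "turn": 0, "grip": 0.45},
    {"tx": 0, "ty": 0, "tz": 0.4, "turn": 0, "grip": 0.45},
    {"tx": 0, "ty": 0, "tz": 0.4, "turn": 0, "grip": 0.45},
    {"tx": 0, "ty": 0, "tz": 0.15, "turn": 0, "grip": 0.45},
    {"tx": 0, "ty": 0, "tz": 0, "turn": 0, "grip": 0.45},
    {"tx": 0, "ty": 0, "tz": 0, "turn": 0, "grip": 0.1},
    {"tx": 0, "ty": 0, "tz": 0, "turn": 0, "grip": 0.1},
    {"tx": 0, "ty": 0, "tz": 0, "turn": 0, "grip": 0.1},
    {"tx": 0, "ty": 0, "tz": 0, "turn": 0, "grip": 0},
    {"tx": 0, "ty": 0, "tz": 0, "turn": 0, "grip": 0}
  ],
  "newtons": 35
}}

```text
time: 14.65
position: [0.46, -0.1437, 0.0713]
tool_rot: [1.868, 2.525, -0.001]
ft_force: [0.1, -1.2, 3.9]
grip_width: 0.147
grip_force: 35.0
```

Grasped (about 13 mm). I lift and carry it to above the barrel.

Call:
{"api": "send_rows", "payload": {
  "steps": [
    {"tx": 0, "ty": 0, "tz": -0.25, "turn": 0, "grip": 0},
    {"tx": 0, "ty": 0, "tz": -0.5, "turn": 0, "grip": 0},
    {"tx": 0, "ty": 0, "tz": -0.5, "turn": 0, "grip": 0},
    {"tx": 0, "ty": 0, "tz": -0.5, "turn": 0, "grip": 0},
    {"tx": 0, "ty": 0, "tz": -0.5, "turn": 0, "grip": 0},
    {"tx": 0, "ty": 0, "tz": -0.25, "turn": 0, "grip": 0}
  ]
}}

```text
time: 15.4
position: [0.4607, -0.1434, 0.2231]
tool_rot: [1.866, 2.524, -0.0]
ft_force: [0.6, -0.2, -1.6]
grip_width: 0.149
grip_force: 35.0
```

Call:
{"api": "send_rows", "payload": {
  "steps": [
    {"tx": 0.44, "ty": 0.27, "tz": 0, "turn": 0, "grip": 0},
    {"tx": 0.44, "ty": 0.27, "tz": 0, "turn": 0, "grip": 0},
    {"tx": 0.44, "ty": 0.27, "tz": 0, "turn": 0, "grip": 0},
    {"tx": 0.44, "ty": 0.27, "tz": 0, "turn": 0, "grip": 0},
    {"tx": 0.44, "ty": 0.27, "tz": 0, "turn": 0, "grip": 0},
    {"tx": 0.44, "ty": 0.27, "tz": 0, "turn": 0, "grip": 0},
    {"tx": 0.44, "ty": 0.27, "tz": 0, "turn": 0, "grip": 0},
    {"tx": 0.44, "ty": 0.27, "tz": 0, "turn": 0, "grip": 0},
    {"tx": 0.44, "ty": 0.26, "tz": 0, "turn": 0, "grip": 0},
    {"tx": 0.44, "ty": 0.25, "tz": 0, "turn": 0, "grip": 0},
    {"tx": 0, "ty": 0, "tz": 0, "turn": 0, "grip": 0}
  ]
}}

```text
time: 16.77
position: [0.5348, 0.159, 0.2207]
tool_rot: [-1.86, -2.529, -0.002]
ft_force: [-0.2, -0.4, -0.3]
grip_width: 0.153
grip_force: 35.0
```

```bash
for i in 1 2 ; do python3 plan.py "(.5358,.1558,.150)"; python3 -c "
from bench import ctrl;ctrl.get_image('wrist')"; done
```

```text
16.775 [0.5348 0.159  0.2207] q [ 0.6643  0.2992 -1.1834  1.6272  0.2777  1.405  -0.2477] F [-0.2425 -0.4301 -0.2755] w 0.1525918337996763 35.00055989250541
yaw of tool y 17.317965506557986 tilt [-0.0014  0.0022 -1.    ]
(.5358,.1558,.150) units [-0.0593  0.0002  1.1775]
16.825 [0.5351 0.1569 0.2205] q [ 0.6665  0.2983 -1.1822  1.6277  0.2783  1.4054 -0.2471] F [ 0.7052 -1.0073 -0.5707] w 0.15026946317345685 34.99990697018802
yaw of tool y 17.17856949862804 tilt [-0.0014  0.0005 -1.    ]
(.5358,.1558,.150) units [-0.0226  0.007   1.1754]
```

Call:
{"api": "send_rows", "payload": {
  "steps": [
    {"tx": -0.02, "ty": 0, "tz": 0.4, "turn": 0, "grip": 0},
    {"tx": 0, "ty": 0, "tz": 0.4, "turn": 0, "grip": 0},
    {"tx": 0, "ty": 0, "tz": 0.35, "turn": 0, "grip": 0},
    {"tx": 0, "ty": 0, "tz": 0, "turn": 0, "grip": 0},
    {"tx": 0, "ty": 0, "tz": 0, "turn": 0, "grip": 0}
  ]
}}

```text
time: 17.5
position: [0.5366, 0.1546, 0.1526]
tool_rot: [1.869, 2.525, 0.001]
ft_force: [0.1, 0.2, 0.6]
grip_width: 0.151
grip_force: 35.0
```

```bash
python3 plan.py "(.5358,.1558,.086)"
python3 - <<'E'
from h import *
from bench import ctrl
T=st(ctrl.get_state());np.save("Tw4.npy",T);a=ctrl.get_image("wrist")["pixels"][...,::-1];s=ctrl.get_image("side")["pixels"][...,::-1];t=ctrl.get_image("top")["pixels"][...,::-1]
for n,M in(("wrist",P("wrist",T)),("side",P("side"))):
    for p in((.5358,.1558,.0897),(.5358,.1558,T[2,3]+.0037-.055),(.5358,.1558,T[2,3]+.0037)):
        q=M@[*p,1];print(n,q[:2]/q[2])
cv2.imwrite("pics/w8.png",a);cv2.imwrite("pics/s8.png",s)
cv2.imwrite("pics/c8.png",np.hstack([cv2.resize(s[120:180,220:275],(550,600),interpolation=2),cv2.resize(a[140:290,285:347],(248,600),interpolation=2)]))
E
```

```text
17.5 [0.5366 0.1546 0.1526] q [ 0.6347  0.353  -1.1473  1.7212  0.3351  1.2851 -0.2894] F [0.1381 0.1983 0.577 ] w 0.15138157767013916 35.000043623149395
yaw of tool y 16.986234212682565 tilt [ 0.0009  0.0001 -1.    ]
(.5358,.1558,.086) units [ 0.0228 -0.0075  1.1104]
wrist [318.0536 202.3576]
wrist [318.0738 206.3604]
wrist [318.2011 231.6222]
side [245.782  169.6804]
side [245.206  165.5519]
side [242.3479 145.0653]
```

View pics/c8.png

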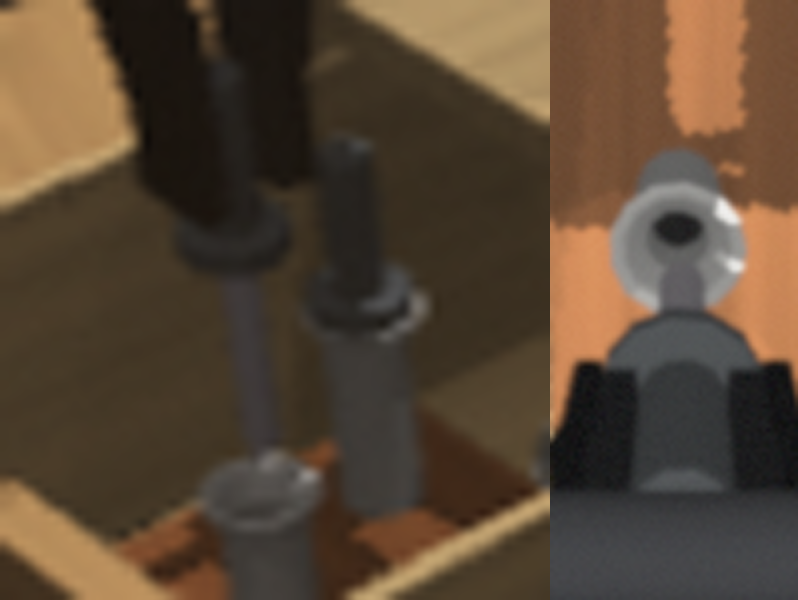

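The rod tip is at wrist (318.2,206.4), over the rim at (317.3,201.5). Side agrees: tip (246.2,165), rim (246.1,169). They are aligned within about 1 mm, so I insert.

Call:
{"api": "send_rows", "payload": {
  "steps": [
    {"tx": 0.02, "ty": -0.01, "tz": 0, "turn": 0, "grip": 0},
    {"tx": 0, "ty": 0, "tz": 0.12, "turn": 0, "grip": 0},
    {"tx": 0, "ty": 0, "tz": 0.12, "turn": 0, "grip": 0},
    {"tx": 0, "ty": 0, "tz": 0.12, "turn": 0, "grip": 0},
    {"tx": 0, "ty": 0, "tz": 0.12, "turn": 0, "grip": 0},
    {"tx": 0, "ty": 0, "tz": 0.02, "turn": 0, "grip": 0},
    {"tx": 0, "ty": 0, "tz": 0, "turn": 0, "grip": 0}
  ]
}}

```text
time: 18.52
position: [0.5352, 0.1558, 0.1219]
tool_rot: [-1.868, -2.526, 0.0]
ft_force: [0.5, 0.3, -0.8]
grip_width: 0.15
grip_force: 35.0
```

Call:
{"api": "send_rows", "payload": {
  "steps": [
    {"tx": 0, "ty": 0, "tz": 0.1, "turn": 0, "grip": 0},
    {"tx": 0, "ty": 0, "tz": 0.1, "turn": 0, "grip": 0},
    {"tx": 0, "ty": 0, "tz": 0.1, "turn": 0, "grip": 0},
    {"tx": 0, "ty": 0, "tz": 0.1, "turn": 0, "grip": 0},
    {"tx": 0, "ty": 0, "tz": 0.1, "turn": 0, "grip": 0},
    {"tx": 0, "ty": 0, "tz": 0, "turn": 0, "grip": 0}
  ]
}}

```text
time: 19.27
position: [0.5344, 0.1554, 0.091]
tool_rot: [-1.868, -2.525, 0.002]
ft_force: [-0.5, 0.7, -1.5]
grip_width: 0.152
grip_force: 35.0
```

Call:
{"api": "send_rows", "payload": {
  "steps": [
    {"tx": 0, "ty": 0, "tz": 0.03, "turn": 0, "grip": 0},
    {"tx": 0, "ty": 0, "tz": 0.03, "turn": 0, "grip": 0},
    {"tx": 0, "ty": 0, "tz": 0, "turn": 0, "grip": 0}
  ]
}}

```text
time: 19.65
position: [0.5347, 0.1555, 0.088]
tool_rot: [-1.868, -2.525, 0.002]
ft_force: [-0.6, 0.3, 0.7]
grip_width: 0.148
grip_force: 35.0
```

Call:
{"api": "send_rows", "payload": {
  "steps": [
    {"tx": 0, "ty": 0, "tz": 0.03, "turn": 0, "grip": 0},
    {"tx": 0, "ty": 0, "tz": 0, "turn": 0, "grip": 0}
  ]
}}

```text
time: 19.9
position: [0.5349, 0.1556, 0.0864]
tool_rot: [-1.868, -2.525, 0.001]
ft_force: [-2.4, -0.5, 2.5]
grip_width: 0.15
grip_force: 35.0
```

Call:
{"api": "send_rows", "payload": {
  "steps": [
    {"tx": 0, "ty": 0, "tz": 0.03, "turn": 0, "grip": 0},
    {"tx": 0, "ty": 0, "tz": 0, "turn": 0, "grip": 0}
  ]
}}

```text
time: 20.15
position: [0.5368, 0.1562, 0.0863]
tool_rot: [1.867, 2.524, 0.004]
ft_force: [-1.3, -0.7, 9.5]
grip_width: 0.149
grip_force: 35.0
```

Call:
{"api": "send_rows", "payload": {
  "steps": [
    {"tx": 0, "ty": 0, "tz": 0.03, "turn": 0, "grip": 0},
    {"tx": 0, "ty": 0, "tz": 0, "turn": 0, "grip": 0}
  ]
}}

```text
time: 20.4
position: [0.5384, 0.1567, 0.0861]
tool_rot: [1.866, 2.522, 0.007]
ft_force: [-0.6, -1.4, 16.1]
grip_width: 0.147
grip_force: 35.0
```

The collar bottomed at TCP z 0.086 as predicted, with force climbing to 16 N. I let go and rise.

Call:
{"api": "send_rows", "payload": {
  "steps": [
    {"tx": 0, "ty": 0, "tz": -0.03, "turn": 0, "grip": 0},
    {"tx": 0, "ty": 0, "tz": 0, "turn": 0, "grip": 0.35},
    {"tx": 0, "ty": 0, "tz": 0, "turn": 0, "grip": 0.35},
    {"tx": 0, "ty": 0, "tz": 0, "turn": 0, "grip": 0.35},
    {"tx": 0, "ty": 0, "tz": -0.2, "turn": 0, "grip": 0.35},
    {"tx": 0, "ty": 0, "tz": -0.3, "turn": 0, "grip": 0.35},
    {"tx": 0, "ty": 0, "tz": -0.5, "turn": 0, "grip": 0.35},
    {"tx": 0, "ty": 0, "tz": -0.5, "turn": 0, "grip": 0.35},
    {"tx": 0, "ty": 0, "tz": -0.5, "turn": 0, "grip": 0.35},
    {"tx": 0, "ty": 0, "tz": 0, "turn": 0, "grip": 0.35},
    {"tx": 0, "ty": 0, "tz": 0, "turn": 0, "grip": 0.35}
  ]
}}

```text
time: 21.78
position: [0.535, 0.1555, 0.2048]
tool_rot: [1.868, 2.525, -0.001]
ft_force: [-0.2, -0.2, -1.0]
grip_width: 0.348
grip_force: 0.0
```

Run:
```python
from h import *
from bench import ctrl
T=st(ctrl.get_state());print(T[:3,3]);M=P("wrist",T)
a=ctrl.get_image("wrist")["pixels"][...,::-1];cv2.imwrite("pics/w9.png",a)
g=cv2.cvtColor(a,cv2.COLOR_BGR2HSV)
# collar/grip are grey (low saturation, not bright): centroid rows around predicted grip top and rim
for n,z in(("rim",.0897),("collar top",.0957),("grip top",.1337)):
    q=M@[.5358,.1558,z,1];q=q[:2]/q[2];print(n,q)
r=int(q[1])
for y in range(r-24,r+14,3):print(y,a[y,296:342:2].mean(1).astype(int))
```

```text
[0.535  0.1555 0.2048]
rim [319.2908 189.2349]
collar top [319.3174 190.6679]
grip top [319.5129 201.1965]
177 [ 92  96  96  98  95  96  90  92 111 138 146 139 136 138 145 145 135 130
 129 137 141 120 106]
180 [140 148 148 134 117  98 100 138 131  94  84  86  83  85  85  93 128 153
 146 138 142 142 144]
183 [141 151 154 154 152 132 134 114  86  87  86  86  86  87  92 103  92 155
 228 187 150 149 147]
186 [141 150 153 152 152 150 120  87  86  86  79  66  63  65  82 120 136 140
 132 149 151 149 144]
189 [138 149 154 154 153 149 109  87  87  70  57  56  58  57  55  67  85  86
  99 146 150 148 145]
192 [143 150 152 154 151 148 109  99  94  61  57  56  55  55  56  56  80  83
 119 171 151 147 144]
195 [147 149 151 154 151 150 123  98  92  59  61  72  74  74  61  58 122 109
 172 177 150 146 143]
198 [147 150 151 152 151 150 139 109  90  71  86  88  89  87  86  76 131 160
 153 147 148 146 140]
201 [148 150 151 153 150 149 143 143 126  86  86  87  86  85  84  83 102 131
 134 144 147 145 141]
204 [148 150 150 151 151 148 143 141 131  91  84  84  83  85  83  84 111 127
 133 144 147 143 140]
207 [149 150 150 151 150 147 143 139 145 125  88  84  84  85  91 114 138 139
 140 143 147 144 140]
210 [147 148 150 150 150 149 144 140 145 143 136 132 129 144 146 143 141 141
 147 154 153 146 140]
213 [147 148 149 151 150 148 143 139 143 144 139 143 152 152 148 142 141 139
 147 153 156 152 144]
```

The grip top shows at about (320.5,202) against a predicted (319.5,201.2) for a seated upright plunger, and the gripper is clear. I'll hand in.

```bash
python3 -c "
from bench import ctrl;print(ctrl.close_job())"
```

```text
the job is handed in; nothing more can be done
None
```

I pulled the drawer out to about 0.16 m (estimated), pushed the slim plunger in until its collar seated on the barrel's rim, let go and handed the job in at about 22 s; no verdict came back.

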